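Set the stock tags for the full bins

ROBOT

A 6-joint arm with a two-finger parallel gripper is mounted at the origin on the work surface. World frame = base frame: x ahead of the robot, y to its left, z up, the work surface at z = 0. Lengths are in m, angles in degrees, forces in N, time in s.
With the tool pointing down it reaches from about 0.375 to 0.75 m from the base axis. Payload 9 kg.
Tool frame: the origin (TCP) lies where the fingers leave the gripper's body, on its centre line; the fingertips stand 73 mm ahead of it and the grasp point (between the pads) lies 54 mm ahead of it (robot.tip_reach is the distance from the TCP to the fingertips, in m); z points along the fingers, y is the direction in which the jaws open and shut (so a half turn about z gives the same grasp; the last joint's range is limited). The gripper opens to 85 mm and grips with 20 to 120 N. Pads are 22 mm wide; open, the fingers measure 114 mm over their backs; the gripper's body (76 mm by 85 mm) begins 54 mm behind the grasp point. The pads swing forward as they close: fully open they stand 13 mm farther back than shut.
Start: joints at [-86.557, 5.964, 5.575, 89.605, 0, 77.527], TCP at [0.165, -0.577, 0.304] pointing down, gripper open.
Joint ranges: [-171.21, 171.21], [-48.23, 106.86], [-62.78, 66.21], [-105.2, 120.99], [-86.42, 89.51], [-180, 180]. Speed limits (degrees/s): [127.2, 127.2, 147.25, 180, 180, 180].

INTERFACE

Orientations are given as [roll, pitch, yaw] about the fixed x, y, z axes, in that order (R = Rz(yaw) Ry(pitch) Rx(roll)).
In Python, from plant import robot gives the robot as it stands. Calls block until the motion is done:
- robot.move_pose(position, orientation): joint-space move of the TCP to a pose.
- robot.line_to(position, vel=0.15, rotation=None, guard=None): straight line of the TCP; rotation=None keeps the orientation; vel is the mean speed in m/s. With guard (N) it stops when the force on the tool has changed by that much, and returns True; else False.
- robot.goto_joints(angles): joint-space move.
- robot.set_gripper(opening): finger opening in m; the grip force is fixed at half the most; returns when the fingers have stopped.
- robot.pause(seconds).
- robot.ik(position, orientation): joint angles nearest the present ones, or None.
- robot.observe(): the state.
- robot.grab_frame(name): name is "scene" or "side" or "wrist"; returns the picture (420x560x3 uint8, blue, green, red); there is no depth.
- robot.get_calibration(name): a dict with "vertical_fov" (degrees; the focal length in pixels is half the picture's height over the tangent of half this angle, whatever the lens; pixels are square), "cx", "cy" (the principal point, pixels), "k1" (the pictures are not rectified: a ray, as slopes to the right and down, at radius r is drawn at 1 + k1 r^2 times it, then the intrinsics apply), "rvec" (rotation vector, rad) and "tvec" (3), from world to camera coordinates, as OpenCV has them. Camera axes: x right, y down, z forward; pixel columns grow to the right and rows downward; lengths in m; the calibration is good to about 2 mm. A picture is of the moment at which its call begins: read the wrist's pose just before it. get_calibration takes no time and is no camera call; for the wrist camera it gives the pose at the moment of the call.
A pose or a line that the arm cannot do raises robot.IKError and nothing moves.
- robot.job_done(): hands the job in, once; it reports no verdict.
The state is a dict: "time": time; "q": joint angles; "qvel": joint speeds; "joint_torque": joint torques, N m; "tool_pos": TCP position; "tcp_rot": TCP orientation; "ft_force": force on the tool from outside, world axes, zero at the start; "torque": the same for the moment, N m; "gripper_width": finger opening in m.
Only numpy, scipy, OpenCV 4.12 (cv2) and the standard library are available. Lean on these libraries where they do the work, as an engineer would, in place of code of your own. Each camera call takes 0.05 s, during which the arm holds its last target.

TASK

Each bin of wooden blanks has a hinged tag on the board in front of it. With a fingertip near the free edge, gently push over the tags that are wrong, so that the tag of every full bin leans back towards its bin with the ring face up, and the tag of every bin that is not full (empty or nearly so) leans towards the robot with the bar face up. Do not pinch or force the tags, do not pick up or move the bins, and leave the other things on the table where they are.

Things in the scene. Friction and masses are not known exactly. Their poses are not given: they have to be found in the camera images.
- board: the stock board: a fixed dark wooden strip 70 x 400 x 12 mm lying on the table, its long side along its own y. Origin: centre of its underside, at table height. Its x axis points away from the robot, to the bins; z up. It may be turned some 0.2 rad about the vertical.
- holder_a: fixed aluminium hinge holder, one of four in a row on the board, 95 mm apart, places vary. Origin: centre of underside, 12 mm above the table; axes as the board's: x points to the bin 165 mm behind, whose tag this is. Hinge line along y, 50 mm above the origin, between two 4 mm cheeks (inner faces at y = +-30 mm, tops 5 mm above the hinge).
- tag_a (a joint): wooden tag in holder_a, plate 54 mm wide, 70 mm hinge to free edge, 6 mm thick, 40 g. 0 upright; stops +0.65 rad: leans to its bin, ring face (dark ring) up; -0.65: leans to the robot, bar face (dark bar) up. At a stop the free edge is 118 mm above the table, 42 mm to that side of the hinge, nothing under it. Push level, fingertip 10 to 20 mm below the edge, to just past upright: it falls to the other stop (rigid) itself.
- holder_b: fixed aluminium hinge holder, one of four in a row on the board, 95 mm apart, places vary. Origin: centre of underside, 12 mm above the table; axes as the board's: x points to the bin 165 mm behind, whose tag this is. Hinge line along y, 50 mm above the origin, between two 4 mm cheeks (inner faces at y = +-30 mm, tops 5 mm above the hinge).
- tag_b (a joint): wooden tag in holder_b, plate 54 mm wide, 70 mm hinge to free edge, 6 mm thick, 40 g. 0 upright; stops +0.65 rad: leans to its bin, ring face (dark ring) up; -0.65: leans to the robot, bar face (dark bar) up. At a stop the free edge is 118 mm above the table, 42 mm to that side of the hinge, nothing under it. Push level, fingertip 10 to 20 mm below the edge, to just past upright: it falls to the other stop (rigid) itself.
- holder_c: fixed aluminium hinge holder, one of four in a row on the board, 95 mm apart, places vary. Origin: centre of underside, 12 mm above the table; axes as the board's: x points to the bin 165 mm behind, whose tag this is. Hinge line along y, 50 mm above the origin, between two 4 mm cheeks (inner faces at y = +-30 mm, tops 5 mm above the hinge).
- tag_c (a joint): wooden tag in holder_c, plate 54 mm wide, 70 mm hinge to free edge, 6 mm thick, 40 g. 0 upright; stops +0.65 rad: leans to its bin, ring face (dark ring) up; -0.65: leans to the robot, bar face (dark bar) up. At a stop the free edge is 118 mm above the table, 42 mm to that side of the hinge, nothing under it. Push level, fingertip 10 to 20 mm below the edge, to just past upright: it falls to the other stop (rigid) itself.
- holder_d: fixed aluminium hinge holder, one of four in a row on the board, 95 mm apart, places vary. Origin: centre of underside, 12 mm above the table; axes as the board's: x points to the bin 165 mm behind, whose tag this is. Hinge line along y, 50 mm above the origin, between two 4 mm cheeks (inner faces at y = +-30 mm, tops 5 mm above the hinge).
- tag_d (a joint): wooden tag in holder_d, plate 54 mm wide, 70 mm hinge to free edge, 6 mm thick, 40 g. 0 upright; stops +0.65 rad: leans to its bin, ring face (dark ring) up; -0.65: leans to the robot, bar face (dark bar) up. At a stop the free edge is 118 mm above the table, 42 mm to that side of the hinge, nothing under it. Push level, fingertip 10 to 20 mm below the edge, to just past upright: it falls to the other stop (rigid) itself.
- bin_a: loose open plywood bin, 100 (x) x 80 (y) x 65 mm high, FULL of turned wooden blanks heaped to the rim, up to 75 mm high. Origin: centre of underside; axes about as the board's. Stands 165 mm behind (+x of) the holder of its tag, near face 115 mm behind that hinge. Which bin stands where varies.
- bin_b: loose open plywood bin, 100 (x) x 80 (y) x 65 mm high, FULL of turned wooden blanks heaped to the rim, up to 75 mm high. Origin: centre of underside; axes about as the board's. Stands 165 mm behind (+x of) the holder of its tag, near face 115 mm behind that hinge. Which bin stands where varies.
- bin_c: loose open plywood bin, 100 (x) x 80 (y) x 65 mm high, NOT full: only two blanks on its floor. Origin: centre of underside; axes about as the board's. Stands 165 mm behind (+x of) the holder of its tag, near face 115 mm behind that hinge. Which bin stands where varies.
- bin_d: loose open plywood bin, 100 (x) x 80 (y) x 65 mm high, NOT full: empty. Origin: centre of underside; axes about as the board's. Stands 165 mm behind (+x of) the holder of its tag, near face 115 mm behind that hinge. Which bin stands where varies.
- paint_pot: bystander: a small grey paint pot with a white cap, 26 mm across, 32 mm tall, standing in the gap between board and bins. Loose. Origin: centre of its underside.
- spool: bystander: a small turned wooden spool, 26 mm across, 30 mm tall, standing in the gap between board and bins. Loose. Origin: centre of its underside.
- sanding_block: bystander: a cork sanding block, 30 x 60 x 24 mm, lying on the table on the robot's side of the board. Loose. Origin: centre of its underside.
- brush_block: bystander: a dark wooden block 45 x 90 x 50 mm with three upright brushes, 150 mm tall in all, right of the row. Loose. Origin: centre of its underside.
- palette: bystander: a flat white paint palette, 90 x 130 x 10 mm, left of the row. Loose. Origin: centre of its underside.
- water_cup: bystander: a white cup, 66 mm across, 75 mm tall, left of the row. Loose. Origin: centre of its underside.
- top_blank: bystander: a wooden spinning-top blank, 60 mm across, 50 mm tall, right of the row. Loose. Origin: centre of its underside.

How it is judged:
By the outcome, as a careful person would: the job done as asked, in the order asked, and still so for the second after the job is handed in, with the robot touching nothing.
It also fails if it takes over 54 s, if anything falls off the work surface, if the arm or the gripper's body presses on something with over 40 N, if the wrist force passes 120 N, or if a joint passes its speed limit or range.

## Working session

There is one attempt and no reset: what is moved stays moved. The work goes in short steps, each a Python script; the robot and the scene stay as the last script left them, time stands still between calls to the robot, and variables do not carry over. Pictures are saved under pics/ and viewed, and the job is handed in when it is done.

```bash
mkdir -p pics; python3 - <<'E'
from plant import robot
import cv2
for n in ("scene","side","wrist"):
    print(n,robot.get_calibration(n)); cv2.imwrite(f"pics/{n}0.png",robot.grab_frame(n))
o=robot.observe();print(o["time"],o["tool_pos"],o["tcp_rot"],o["gripper_width"],o["ft_force"])
E
```

```text
scene {'vertical_fov': 53.38919559923937, 'cx': 286.91658428640375, 'cy': 211.7095749221942, 'k1': -0.03669468608413942, 'rvec': array([ 2.30323698,  1.30326546, -0.34467147]), 'tvec': array([-0.33385362, -0.39402483,  1.49207624])}
side {'vertical_fov': 42.82089482269585, 'cx': 286.52969887223657, 'cy': 212.77707020764973, 'k1': -0.0029482141323235594, 'rvec': array([ 0.15211795, -2.80729965,  1.29769239]), 'tvec': array([0.59231572, 0.09112213, 1.27978173])}
wrist {'vertical_fov': 61.01594851105263, 'cx': 276.7402210738501, 'cy': 212.0598282135439, 'k1': -0.08167747676596071, 'rvec': array([-2.30417854,  1.74023859,  0.26767846]), 'tvec': array([-0.59988969, -0.03853939,  0.38042283])}
0.15 [ 0.16453464 -0.57682625  0.30331289] [-1.79944746e+02 -1.27900030e-02  1.59154890e+01] 0.0853208456976246 [-0.12985897 -0.50892862  0.19649336]
```

View pics/scene0.png

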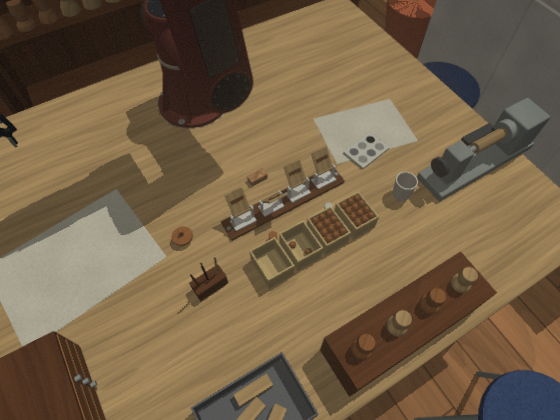

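View pics/side0.png

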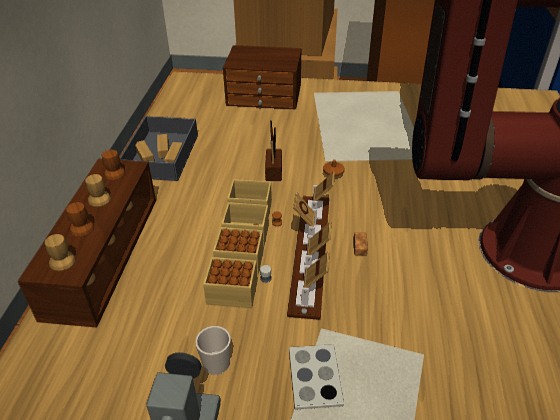

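View pics/wrist0.png

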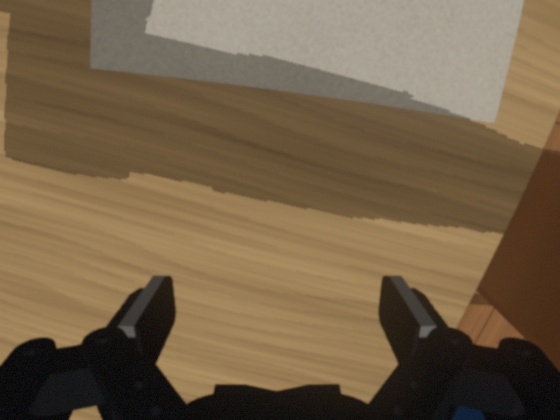

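The arm is out of the way. I'll zoom in on the row next.

```bash
python3 - <<'E'
import cv2
a=cv2.imread("pics/scene0.png")[140:290,200:400]; cv2.imwrite("pics/scene0z.png",cv2.resize(a,None,fx=4,fy=4,interpolation=cv2.INTER_CUBIC))
a=cv2.imread("pics/side0.png")[160:330,190:390]; cv2.imwrite("pics/side0z.png",cv2.resize(a,None,fx=3.5,fy=3.5,interpolation=cv2.INTER_CUBIC))
E
```

```text
(no output)
```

View pics/scene0z.png

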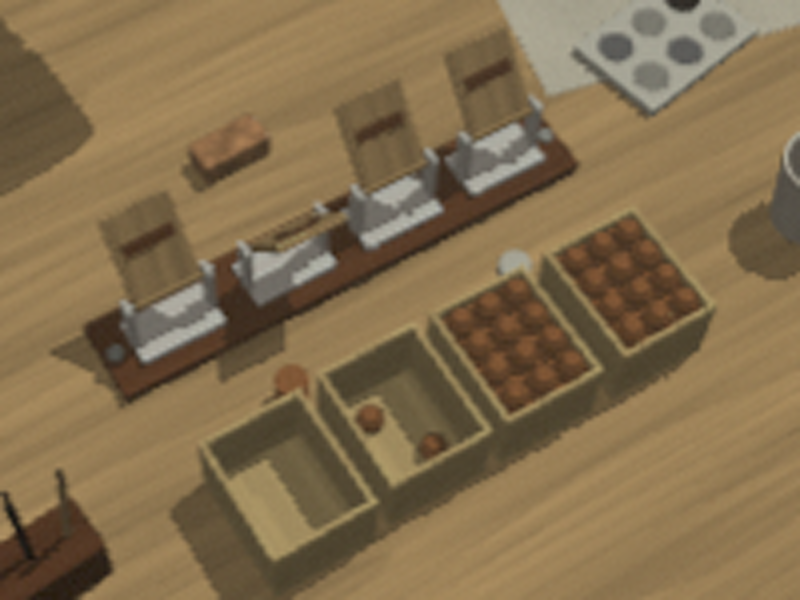

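View pics/side0z.png

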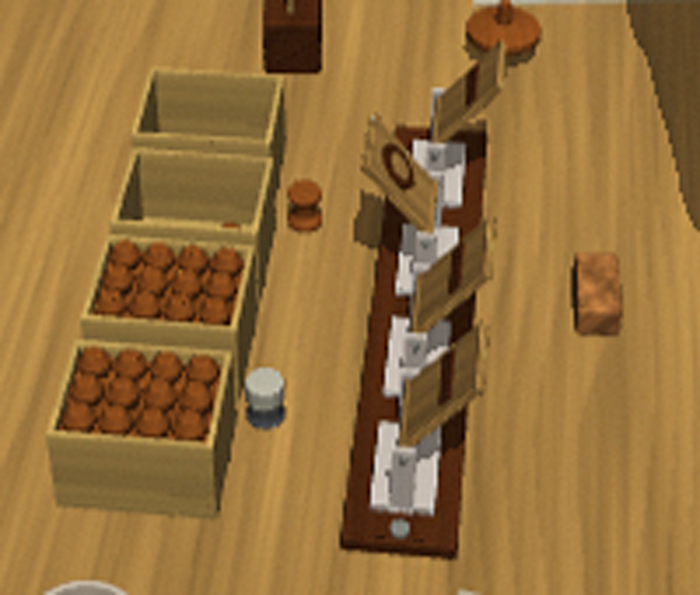

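Scene view: in the zoom, tags left to right sit at (150,250), (300,230), (380,135) and (485,80). Tag 1 shows its bar and its bin is empty, so it is correct. Tag 2 shows its ring but its bin holds two blanks, so it is wrong. Tags 3 and 4 show bars but their bins are full, so both are wrong. The side view agrees. Next I'll find positions by casting rays.

```bash
cat > h.py <<'E'
import numpy as np, cv2
from plant import robot
def ray(n,u,v):
    c=robot.get_calibration(n); f=210/np.tan(np.radians(c["vertical_fov"]/2))
    K=np.array([[f,0,c["cx"]],[0,f,c["cy"]],[0,0,1]])
    p=cv2.undistortPoints(np.array([[[u,v]]],float),K,np.array([c["k1"],0,0,0]))[0,0]
    R=cv2.Rodrigues(c["rvec"])[0]
    return -R.T@c["tvec"], R.T@np.array([p[0],p[1],1])
def proj(n,P):
    c=robot.get_calibration(n); f=210/np.tan(np.radians(c["vertical_fov"]/2))
    K=np.array([[f,0,c["cx"]],[0,f,c["cy"]],[0,0,1]])
    return cv2.projectPoints(np.array(P,float).reshape(-1,1,3),c["rvec"],c["tvec"],K,np.array([c["k1"],0,0,0,0]))[0][:,0]
def hit(n,u,v,z):
    o,d=ray(n,u,v); return o+d*(z-o[2])/d[2]
sc=lambda u,v:(200+(u+.5)/4-.5,140+(v+.5)/4-.5)
sd=lambda u,v:(190+(u+.5)/3.5-.5,160+(v+.5)/3.5-.5)
E
python3 - <<'E'
from h import *
np.set_printoptions(precision=4,suppress=True)
for p in [(128,400),(578,168),(88,328)]: print("board scene",p,hit("scene",*sc(*p),.012))
for p in [(342,545),(456,553)]: print("board side",p,hit("side",*sd(*p),.012))
for p in [(115,353),(545,135)]: print("screw scene",p,hit("scene",*sc(*p),.014))
print("screw side",hit("side",*sd(400,528),.014))
for p in [(100,222),(163,193),(336,108),(402,82),(446,55),(508,30)]: print("tag edge",p,hit("scene",*sc(*p),.1195))
# ring tag2 upper face corner
# cheek tops
for p in [(126,304),(208,265),(242,246),(320,208),(354,184),(431,152),(464,137),(536,100)]: print("cheek",p,hit("scene",*sc(*p),.067))
E
```

```text
board scene (128, 400) [ 0.568  -0.1391  0.012 ]
board scene (578, 168) [0.5673 0.2561 0.012 ]
board scene (88, 328) [ 0.5002 -0.1371  0.012 ]
board side (342, 545) [0.5651 0.2664 0.012 ]
board side (456, 553) [0.4973 0.265  0.012 ]
screw scene (115, 353) [ 0.5301 -0.1299  0.014 ]
screw scene (545, 135) [0.5289 0.251  0.014 ]
screw side [0.5318 0.2514 0.014 ]
tag edge (100, 222) [ 0.4906 -0.1085  0.1195]
tag edge (163, 193) [ 0.4915 -0.06    0.1195]
tag edge (336, 108) [0.4898 0.0812 0.1195]
tag edge (402, 82) [0.494  0.1345 0.1195]
tag edge (446, 55) [0.4894 0.1756 0.1195]
tag edge (508, 30) [0.493  0.2281 0.1195]
cheek (126, 304) [ 0.5278 -0.1136  0.067 ]
cheek (208, 265) [ 0.529  -0.0486  0.067 ]
cheek (242, 246) [ 0.5274 -0.0199  0.067 ]
cheek (320, 208) [0.5279 0.045  0.067 ]
cheek (354, 184) [0.5225 0.0773 0.067 ]
cheek (431, 152) [0.5271 0.1417 0.067 ]
cheek (464, 137) [0.5282 0.1704 0.067 ]
cheek (536, 100) [0.5271 0.2367 0.067 ]
```

Fit results:

| Item | Estimate |
|---|---|
| Board yaw | about 0 |
| Hinge line | x≈0.534 |
| Holder y, tags 1 to 4 | −0.082, 0.013, 0.108, 0.203 |

I'll push tag 3 first, with the gripper shut and the jaw axis along y.

```bash
cat >> h.py <<'E'
def push(y,sgn,xh=.534,tip=.108,over=.008,half=.011):
    """sgn +1: push towards the bin; -1: towards the robot"""
    z=tip+robot.tip_reach; xs=xh-sgn*(.045+.015+half); xe=xh+sgn*(over-half)
    O=[180,0,0]
    robot.move_pose([xs,y,.27],O)
    robot.line_to([xs,y,z],vel=.12)
    g=robot.line_to([xe,y,z],vel=.05,guard=6)
    o=robot.observe(); print("guard",g,o["tool_pos"].round(4) if hasattr(o["tool_pos"],"round") else o["tool_pos"],o["ft_force"],o["time"])
    robot.line_to([xs,y,z],vel=.12)
    robot.line_to([xs,y,.27],vel=.15)
    print(robot.observe()["time"])
E
python3 - <<'E'
from h import *
print(robot.tip_reach)
robot.set_gripper(0)
push(.108,1)
print(robot.observe()["gripper_width"])
for n in("scene","side"): cv2.imwrite(f"pics/{n}1.png",robot.grab_frame(n))
a=cv2.imread("pics/scene1.png")[100:290,190:400]; b=cv2.imread("pics/side1.png")[140:330,190:400]
cv2.imwrite("pics/c1.png",cv2.resize(cv2.hconcat([a,b]),(800,362),interpolation=cv2.INTER_CUBIC))
E
```

```text
0.0726
guard False [0.5308 0.108  0.1806] [ 0.06200636  0.29320642 -0.0895433 ] 5.9583
7.425
-0.0001841817202317875
```

View pics/c1.png

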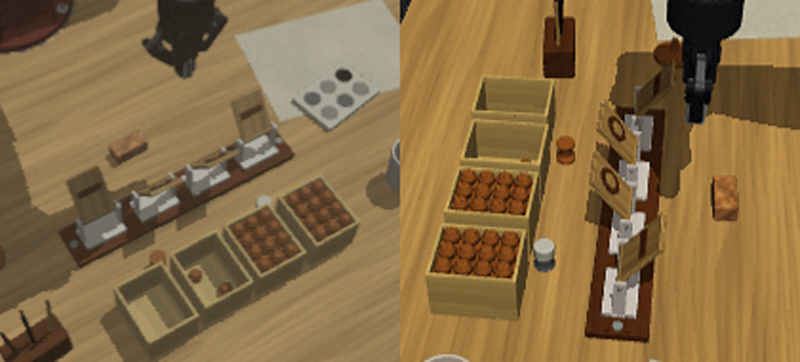

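Tag 3 now leans to its bin with the ring up, at (610,185) in the side half, and nothing else moved. Next are tag 4, then tag 2 from the bin side.

```bash
python3 - <<'E'
from h import *
push(.203,1)
push(.0128,-1)
robot.move_pose([.35,-.35,.30],[180,0,0])
robot.pause(.3)
for n in("scene","side"): cv2.imwrite(f"pics/{n}2.png",robot.grab_frame(n))
a=cv2.imread("pics/scene2.png")[100:290,190:400]; b=cv2.imread("pics/side2.png")[140:330,190:400]
cv2.imwrite("pics/c2.png",cv2.resize(cv2.hconcat([a,b]),(800,362),interpolation=cv2.INTER_CUBIC))
print(robot.observe()["time"])
E
```

```text
guard False [0.5308 0.2031 0.1806] [ 0.40354516  0.93769582 -1.1080611 ] 14.9167
16.3833
guard False [0.5372 0.0128 0.1806] [-0.37270712 -0.12120539 -0.19664605] 23.6583
25.125
27.1583
```

View pics/c2.png

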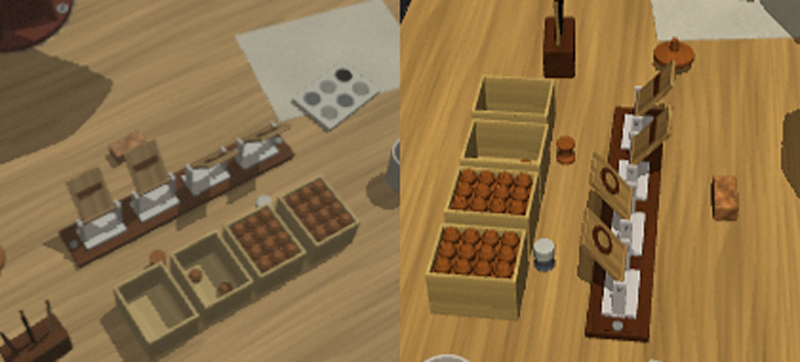

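The two tags at the full bins show rings, at (610,185) and (603,243) in the side half. The two at the not-full bins show bars, at (90,190) and (148,165) in the scene half. The bins and bystanders haven't moved, and the arm is clear.

```bash
python3 -c "
from plant import robot
robot.job_done(); print(robot.observe()['time'])"
```

```text
the job is handed in; nothing more can be done
the job is handed in; nothing more can be done
```

All four tags now match their bins, and I handed the job in at about 27 s of the 54 s allowed.

- **Pushed over:** with the gripper shut, I pushed the two tags in front of the full bins back towards the bins. I pushed the tag of the two-blank bin towards the robot. The empty bin's tag was already right, so I left it alone.
- **Last checks:** the final scene and side pictures show rings up at both full bins and bars up at both not-full bins, with the bins and nearby items where they were. The force guard (6 N) never tripped, and the tool force read under 2 N at the end of each push. The arm was clear of everything at hand-in. None of the checks failed or disagreed.

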